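# Draw out the key-ring tray of the counter display case with the pull hook

## Task

Take the pull hook from its rest, drop its toe through the finger hole of the display case's tray, and gently draw the tray all the way out until you feel it come up against its cushioned stop; hold it snug against the stop for a moment without straining it. Then unhook, leaving the tray out, and put the hook back level in the slots of its rest. Move the tray only with the hook, and leave the other things on the counter and on the case where they are.

Things in the scene. Friction and masses are not known exactly. Their poses are not given: they have to be found in the camera images.
- hook_grip (a point): Centre of the pull hook's straight wooden handle, where to grip it. The handle is a bar 18 mm wide and 20 mm high, reaching 50 mm behind and 76 mm ahead of this point. Axes: x along the handle towards the prong, y across, z up (away from the prong).
- hook: The loose pull hook, about 120 g: wooden handle and a 7 mm thick steel prong that leaves the handle's front end and goes straight down, its axis 80 mm ahead of hook_grip, to the lower bend. Origin 10 mm below hook_grip, same axes.
- hook_toe (a point): The hook's lower bend, on the rod's axis, 80 mm ahead of and 55 mm below hook_grip (same axes). From here the toe turns back along -x, under the handle. Shank and toe together span 18 mm along x, from 3.5 mm ahead of this point to 14.5 mm behind it; underside 3.5 mm below.
- rest: Fixed wooden rest, base 100 x 56 x 10 mm; origin at the centre of its underside. Two uprights 7 mm thick at x = -30 and +30 mm, each with an open-topped slot along x, 24 mm wide, 14 mm deep, floor 75 mm above the counter. The handle lies in both slots, hook_grip over the origin at 85 mm height, prong hanging free beyond +x. 53 mm free between the uprights.
- case_front (a point): Middle of the lower front edge of the fixed low display case, on the counter. The case is of dark wood with a glass top: 200 mm deep (from this point to +x), 200 mm wide (y), 91 mm high. Its open front faces its -x; the tray slides out along its -x.
- tray: Wooden tray with key rings, 0.6 kg, front board 172 mm wide with a steel tab standing out of it; origin on the counter below the board's outer face. Slides with a drag of about 1.5 N. Its hidden stop differs each time: met with tray_hole between x = -133 and -163 mm in case_front's frame. It is a cushion: there the pull rises by 3 N, then 2.5 N per mm. A pull of 7 to 12 N in all is snug; over 16 N strains it.
- tray_hole (a point): Centre of the finger hole at the upper face of the tab, 66 mm above the counter; axes as the case's. Tab level, 5 mm thick, 46 (x) by 56 mm, free above and below; round hole, 26 mm diameter, centre 23 mm from the front board and from the tab's outer edge. In case_front's frame at x = -23 mm with the tray shut; it starts 0 to 60 mm further out.
- jar: Clear sweet jar, radius 50 mm, 130 mm high, origin at the centre of its underside; bystander.
- flask: Black steel-capped flask, radius 42 mm, 240 mm high; bystander.
- mug: White mug, radius 38 mm, 90 mm high; bystander.
- gel: Clear hand-gel bottle, radius 26 mm, 150 mm high; bystander.
- polish: Small amber bottle, radius 15 mm, 62 mm high; bystander.
- polish2: A second small amber bottle of the same size; bystander.
- tin: Steel tin, radius 30 mm, 45 mm high, standing on the case's glass top; bystander.
Things that resemble listed ones, but are neither listed nor needed, are in the scene too. There is more than one size of the hook; the job needs the smallest.

How it is judged:
By the outcome, as a careful person would: the job done as asked, in the order asked, and still so for the second after the job is handed in, with the robot touching nothing.
It also fails if it takes over 72 s, if anything falls off the work surface, if the arm or the gripper's body presses on something with over 40 N, if the wrist force passes 120 N, or if a joint passes its speed limit or range.

## Robot

A 6-joint arm with a two-finger parallel gripper is mounted at the origin on the work surface. World frame = base frame: x ahead of the robot, y to its left, z up, the work surface at z = 0. Lengths are in m, angles in degrees, forces in N, time in s.
With the tool pointing down it reaches from about 0.35 to 0.875 m from the base axis. Payload 4.2 kg.
Tool frame: the origin (TCP) lies midway between the tips of the shut fingers; the grasp point (between the pads) lies 19 mm behind it; z points along the fingers, y is the line along which they close (so a half turn about z gives the same grasp; the last joint's range is limited). The gripper opens to 87 mm and grips with 3 to 60 N. Pads are 19 mm wide; open, the fingers measure 117 mm over their backs; the gripper's body (75 mm by 190 mm) begins 51 mm behind the grasp point.
Start: joints at [82.712, 22.042, 0.453, 0, -68.411, -14.817], TCP at [0.235, 0.579, 0.223] pointing down, gripper open.
Joint ranges: [-179.83, 179.83], [-69.29, 118.12], [-61.27, 80.66], [-181.25, 117.63], [-171.15, -9.14], [-177.46, 177.46]. Speed limits (degrees/s): [159.86, 159.86, 180, 180, 180, 180].

## Interface

Orientations are given as [roll, pitch, yaw] about the fixed x, y, z axes, in that order (R = Rz(yaw) Ry(pitch) Rx(roll)).
In Python, from workcell import env gives the robot as it stands. The module is installed in compiled form; this text tells all that it offers. Calls block until the motion is done:
- env.goto(position, orientation): joint-space move of the TCP to a pose.
- env.move_straight(position, rotation=None, rate=0.15, force_limit=None): straight line of the TCP; rotation=None keeps the orientation; rate is the mean speed in m/s. With force_limit (N) it stops when the force on the tool has changed by that much, and returns True; else False.
- env.set_joints(angles): joint-space move.
- env.gripper_to(opening, grasp_force=None): opening from 0.0 (shut) to 1.0 (fully open); grasp_force is the grip in N (None keeps the last); returns when the fingers have stopped.
- env.dwell(seconds).
- env.inverse_kinematics(position, orientation): joint angles nearest the present ones, or None.
- env.read_state(): the state.
- env.grab_frame(name): name is "scene" or "top"; returns a dict with "image" (400x640x3 uint8, blue, green, red), "fx", "fy", "cx", "cy" (pixels), "D" ([k1, k2, p1, p2, k3] as OpenCV has them; the pictures are not rectified), "position" and "orientation" of the camera in the world. Camera axes: x right, y up, looking along -z (the intrinsics and any distortion apply to the point x, -y, -z); pixel columns grow to the right and rows downward; lengths in m; the calibration is good to about 2 mm. A picture is of the moment at which its call begins. There is no depth.
A pose or a line that the arm cannot do raises env.Unreachable and nothing moves.
- env.close_job(): hands the job in; it is judged then, once.
Trained networks look in a picture, given as the dict that the camera call returned (one of the last four; its "shot" number tells which), for a name from the list of things; names that differ only in an ending like _2 or _b are one class to them, and where a whole thing is asked for, a point or a joint stands for the part that bears it (a point fixed in the world has none). Each returns a list of dicts, best first, with "score" (0 to 1); they miss things now and then, are a little off and sometimes report something else, mostly with a low value. They report only what shows in the picture. A call takes as long as a camera call. They do not tell look-alikes from the thing itself.
- env.search_frame(picture, thing): "xyz" ([x, y, z] in m, in world coordinates, good to about 4 mm: the middle of the surface that is visible of it).
- env.trace(picture, thing): "mask" (400x640 bool, what is visible of it).
The state is a dict: "clock": time; "joint_positions": joint angles; "qvel": joint speeds; "joint_torque": joint torques, N m; "position": TCP position; "tool_rot": TCP orientation; "force": force on the tool from outside, world axes, zero at the start; "wrist_torque": the same for the moment, N m; "opening": opening from 0.0 (shut) to 1.0 (fully open); "finger_force": force on a finger pad.
Only numpy, scipy, OpenCV 4.12 (cv2) and the standard library are available. Lean on these libraries where they do the work, as an engineer would, in place of code of your own. Each camera call takes 0.05 s, during which the arm holds its last target. There are 200 camera calls.

## Working session

There is one attempt and no reset: what is moved stays moved. The work goes in short steps, each a Python script; the robot and the scene stay as the last script left them, time stands still between calls to the robot, and variables do not carry over. Pictures are saved under pics/ and viewed, at most 10 in all, crops included, and the job is handed in when it is done.

```bash
mkdir -p pics
cat > h.py <<'E'
import numpy as np, cv2
from scipy.spatial.transform import Rotation as R
from workcell import env
def ray(p,u,v):
    K=np.array([[p["fx"],0,p["cx"]],[0,p["fy"],p["cy"]],[0,0,1.]])
    a=cv2.undistortPoints(np.array([[[u,v]]],float),K,np.array(p["D"],float))[0,0]
    M=np.array(p["orientation"],float)
    M=M if M.shape==(3,3) else R.from_euler('xyz',M,degrees=True).as_matrix()
    return np.array(p["position"]),M@np.array([a[0],-a[1],-1.])
def at(p,u,v,z):
    o,d=ray(p,u,v); return o+d*(z-o[2])/d[2]
def pix(p,X):
    M=R.from_euler('xyz',p["orientation"],degrees=True).as_matrix()
    q=M.T@(np.array(X)-p["position"]); q=np.array([q[0],-q[1],-q[2]])
    K=np.array([[p["fx"],0,p["cx"]],[0,p["fy"],p["cy"]],[0,0,1.]])
    return cv2.projectPoints(q[None],np.zeros(3),np.zeros(3),K,np.array(p["D"],float))[0].ravel()
E
python3 - <<'E'
from h import *
np.set_printoptions(precision=3,suppress=True)
for n in("scene","top"):
    p=env.grab_frame(n); cv2.imwrite(f"pics/{n}0.png",p["image"])
    print(n,p["fx"],p["cx"],p["cy"],p["D"],p["position"],p["orientation"])
    for t in "hook_grip hook_toe hook rest case_front tray tray_hole jar flask mug gel polish tin".split():
        print(t,[(round(d["score"],2),np.round(d["xyz"],3).tolist()) for d in env.search_frame(p,t)[:4]])
E
```

```text
scene 469.6108020221869 322.0291768542541 211.4065071152577 [0.036 0.    0.    0.    0.   ] [1.245 0.52  1.013] [ 44.274   0.227 127.486]
hook_grip [(0.82, [0.351, -0.495, 0.017]), (0.76, [0.522, -0.287, 0.091]), (0.58, [0.272, -0.269, 0.019])]
hook_toe [(0.9, [0.269, -0.268, 0.023]), (0.87, [0.352, -0.491, 0.022]), (0.61, [0.518, -0.291, 0.09])]
hook [(0.84, [0.352, -0.496, 0.021]), (0.78, [0.265, -0.27, 0.023]), (0.59, [0.518, -0.291, 0.091])]
rest [(0.56, [0.5, -0.279, 0.009]), (0.43, [0.52, -0.288, 0.093])]
case_front [(0.56, [0.83, -0.034, 0.086])]
tray [(0.57, [0.67, -0.092, 0.065])]
tray_hole [(0.51, [0.67, -0.095, 0.06])]
jar [(0.3, [0.501, -0.282, 0.009])]
flask [(0.67, [0.7, 0.416, 0.15])]
mug [(0.79, [0.527, 0.439, 0.06]), (0.68, [0.774, -0.086, 0.13])]
gel [(0.64, [0.689, -0.387, 0.076])]
polish [(0.54, [0.464, -0.123, 0.031]), (0.5, [0.481, 0.155, 0.032])]
tin [(0.85, [0.775, -0.086, 0.135])]
top 383.32030237469377 317.79280274053843 200.49880889694896 [-0.015  0.     0.     0.     0.   ] [ 0.338 -0.059  1.159] [  9.924   0.395 -88.366]
hook_grip [(0.89, [0.503, -0.285, 0.096]), (0.78, [0.262, -0.276, 0.023]), (0.7, [0.342, -0.494, 0.022])]
hook_toe [(0.93, [0.344, -0.501, 0.021]), (0.85, [0.259, -0.273, 0.024]), (0.72, [0.508, -0.289, 0.095]), (0.32, [0.456, -0.131, 0.035])]
hook [(0.81, [0.341, -0.495, 0.021]), (0.77, [0.509, -0.287, 0.098]), (0.55, [0.26, -0.276, 0.027])]
rest [(0.79, [0.497, -0.274, 0.011]), (0.7, [0.508, -0.285, 0.098])]
case_front [(0.68, [0.797, -0.061, 0.092])]
tray [(0.66, [0.694, -0.091, 0.066]), (0.66, [0.51, -0.286, 0.099])]
tray_hole [(0.57, [0.692, -0.087, 0.063])]
jar [(0.6, [0.502, 0.238, 0.13]), (0.36, [0.694, -0.088, 0.068])]
flask [(0.82, [0.659, 0.391, 0.155])]
mug [(0.81, [0.525, 0.445, 0.052])]
gel [(0.6, [0.67, -0.394, 0.098])]
polish [(0.5, [0.471, 0.151, 0.037]), (0.42, [0.454, -0.126, 0.038])]
tin [(0.76, [0.763, -0.093, 0.133]), (0.2, [0.509, -0.286, 0.094])]
```

View pics/scene0.png

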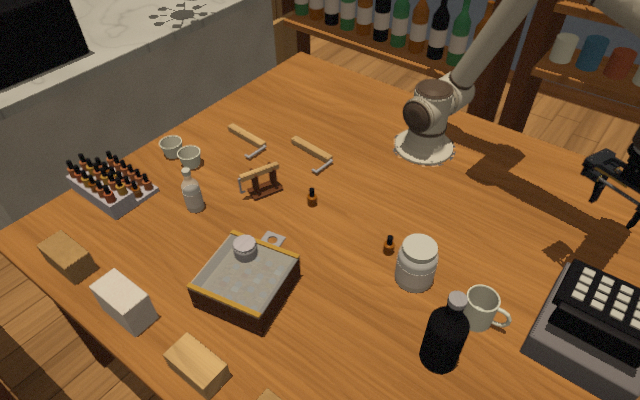

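View pics/top0.png

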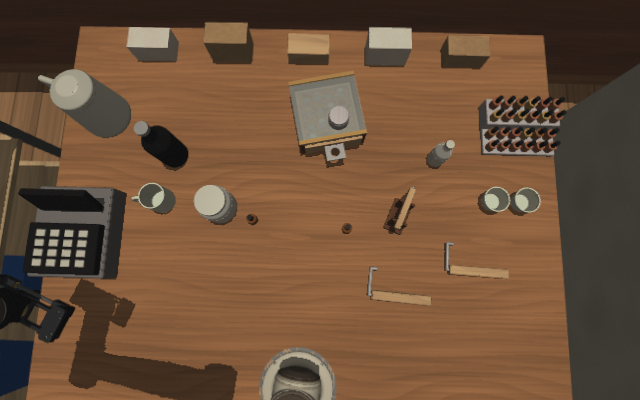

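Scene view: hook in its rest at (262,178), prong end at (241,185). The case is at (245,275), with its tab and hole at (272,239). Two larger hooks lie on the counter. Top view: rest hook at (403,208), tab hole at (335,152). I need enlarged crops of both areas.

Run:
```python
import cv2,numpy as np
a=cv2.imread('pics/top0.png'); b=cv2.imread('pics/scene0.png')
f=lambda i,x,y,w,h,s:cv2.resize(i[y:y+h,x:x+w],None,fx=s,fy=s,interpolation=cv2.INTER_CUBIC)
cv2.imwrite('pics/c1.png',np.vstack([f(a,280,65,145,75,5.5)[:, :797],f(a,280,140,145,34,5.5)[:, :797]])) 
cv2.imwrite('pics/c2.png',np.hstack([f(a,375,175,50,65,8),f(b,230,155,50,65,8)]))
```

```text
(no output)
```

View pics/c1.png

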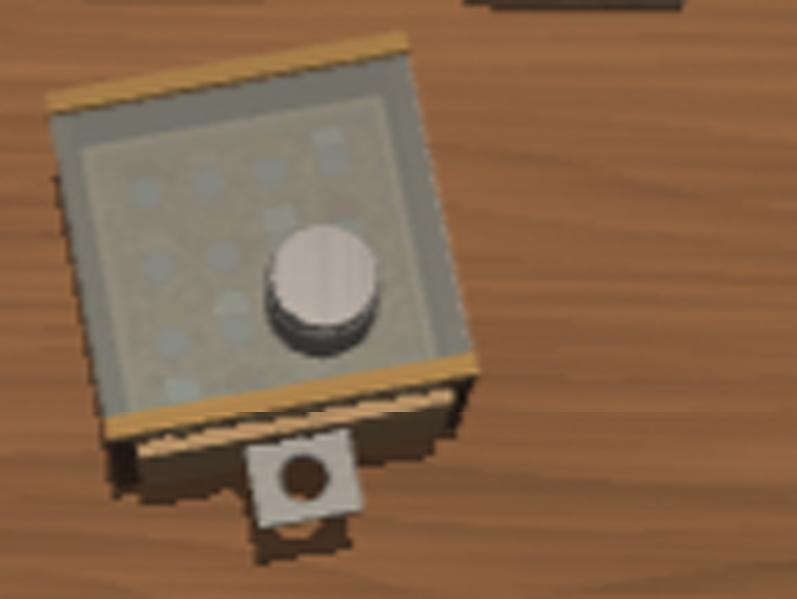

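View pics/c2.png

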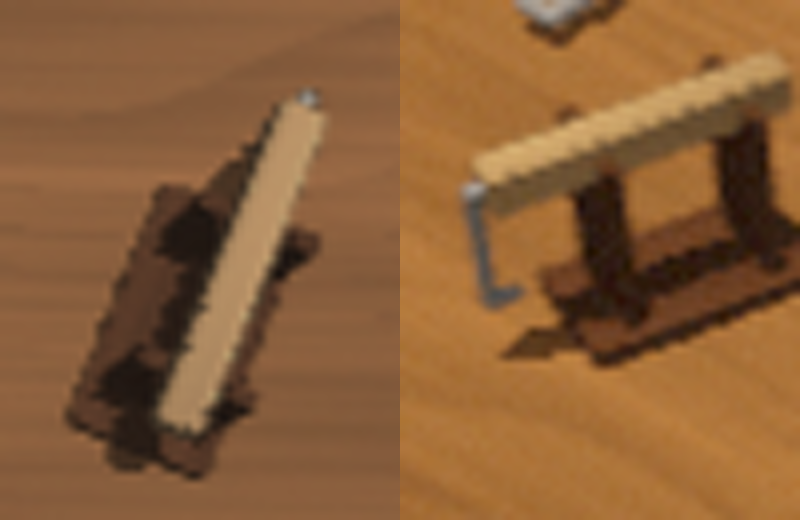

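Crop 1: hole at (305,477), tab corners (248,447) to (363,512), case-top corners (107,438), (478,372), (405,35), (47,98). Crop 2: handle-top ends at about (184,423) and (302,108), with the prong top at (308,98).

Run:
```python
from h import *
np.set_printoptions(precision=4,suppress=True)
p=env.grab_frame("top"); q=env.grab_frame("scene")
f=lambda x,y,x0,y0,s,z:at(p,x0+(x+.5)/s-.5,y0+(y+.5)/s-.5,z)
yaw=lambda d:np.degrees(np.arctan2(d[1],d[0]))
c=[f(x,y,280,65,5.5,.091)for x,y in((107,438),(478,372),(405,35),(47,98))]
print("case",c,[np.linalg.norm(c[i]-c[(i+1)%4])for i in range(4)],[yaw(c[(i+1)%4]-c[i])for i in range(4)])
t=[f(x,y,280,65,5.5,.066)for x,y in((248,447),(352,430),(363,512),(258,528))]
print("tab",t,np.mean(t,0),"hole",f(305,477,280,65,5.5,.066),[yaw(t[(i+1)%4]-t[i])for i in range(4)])
h=[f(x,y,375,175,8,.095)for x,y in((160,415),(208,432),(325,118),(278,97))]
b=(h[0]+h[1])/2;e=(h[2]+h[3])/2
print("handle",b,e,np.linalg.norm(e-b),yaw(e-b),"grip",b+(e-b)*50/126)
# scene camera: handle top corner lines
g=lambda x,y,z:at(q,230+(x-400+.5)/8-.5,155+(y+.5)/8-.5,z)
h=[g(475,160,.095),g(505,185,.095),g(790,82,.095),g(765,52,.095)]
b=(h[2]+h[3])/2;e=(h[0]+h[1])/2
print("scene handle",b,e,np.linalg.norm(e-b),yaw(e-b),"grip",b+(e-b)*50/126)
for t,z in(("polish",.06),("gel",.15),("tin",.136),("jar",.13)):
    for m in env.trace(p,t)[:2]:
        v,u=np.nonzero(m["mask"]); print(t,m["score"],at(p,u.mean(),v.mean(),z/2))
s=env.read_state();print(s)
```

```text
case [array([0.6887, 0.013 , 0.091 ]), array([ 0.7304, -0.1825,  0.091 ]), array([ 0.9228, -0.1415,  0.091 ]), array([0.8808, 0.0529, 0.091 ])] [np.float64(0.199894077831552), np.float64(0.19679672651184735), np.float64(0.19885355713143582), np.float64(0.1962750328656551)] [np.float64(-77.96018373453363), np.float64(12.027928330028072), np.float64(102.19099046944385), np.float64(-168.2760513360842)]
tab [array([ 0.6938, -0.0616,  0.066 ]), array([ 0.7049, -0.1176,  0.066 ]), array([ 0.6591, -0.1242,  0.066 ]), array([ 0.6487, -0.0681,  0.066 ])] [ 0.6766 -0.0929  0.066 ] hole [ 0.6778 -0.0927  0.066 ] [np.float64(-78.82021171240869), np.float64(-171.71237251730372), np.float64(100.48559409844927), np.float64(8.211493090522337)]
handle [ 0.4534 -0.2702  0.095 ] [ 0.5668 -0.3125  0.095 ] 0.12102003763792324 -20.496716579328325 grip [ 0.4984 -0.287   0.095 ]
scene handle [ 0.4565 -0.2621  0.095 ] [ 0.566  -0.3064  0.095 ] 0.11814393932065272 -22.005656388923423 grip [ 0.4999 -0.2797  0.095 ]
gel 0.9 [ 0.6779 -0.4004  0.075 ]
gel 0.29 [ 0.4887 -0.2701  0.075 ]
tin 0.91 [ 0.7826 -0.0983  0.068 ]
tin 0.38 [0.6872 0.4238 0.068 ]
jar 0.79 [0.5111 0.2517 0.065 ]
{'clock': 1.7, 'joint_positions': array([ 82.7122,  22.0442,   0.4517,  -0.0016, -68.411 , -14.8178]), 'qvel': array([ 0.0466, -0.018 ,  0.1044,  0.0112, -0.0067, -0.0636]), 'joint_torque': array([  0.0014, -39.0459,  18.7623,   4.2244,   0.0155,  -0.    ]), 'position': array([0.2351, 0.579 , 0.2225]), 'tool_rot': array([179.9963,   0.0005, -22.1061]), 'force': array([-0.663 , -0.0186,  0.0343]), 'wrist_torque': array([-0.0371, -0.0322,  0.0439]), 'finger_force': 0.0, 'opening': 1.0027007271031805}
```

```bash
python3 - <<'E'
from h import *
np.set_printoptions(precision=3,suppress=True)
x,y=.499,-.2845; O=[180,0,-21.2]
for yw in(-21.2,158.8,12,192):print(yw,env.inverse_kinematics([.55,-.15,.2],[180,0,yw]))
env.goto([x,y,.17],O)
env.move_straight([x,y,.0665],rate=.12)
env.gripper_to(.0,grasp_force=60)
s=env.read_state();print(s["clock"],s["opening"],s["finger_force"],s["force"],s["position"])
for n in("top","scene"):
    p=env.grab_frame(n);cv2.imwrite(f"pics/g_{n}.png",p["image"])
E
python3 - <<'E'
import cv2,numpy as np
a=cv2.imread('pics/g_top.png'); b=cv2.imread('pics/g_scene.png')
f=lambda i,x,y,w,h,s:cv2.resize(i[y:y+h,x:x+w],None,fx=s,fy=s,interpolation=cv2.INTER_CUBIC)
cv2.imwrite('pics/c3.png',np.hstack([f(a,365,165,65,85,6),f(b,225,135,65,85,6)]))
E
```

```text
-21.2 [  1.023  17.706  -9.413   0.    -62.88   67.777]
158.8 [   1.023   17.706   -9.413   -0.     -62.88  -112.223]
12 [  1.023  17.706  -9.413   0.    -62.88  100.977]
192 [  1.023  17.706  -9.413  -0.    -62.88  -79.023]
7.0083 0.19785819443883712 59.836666602641344 [0.549 0.073 0.515] [ 0.499 -0.285  0.066]
```

View pics/c3.png

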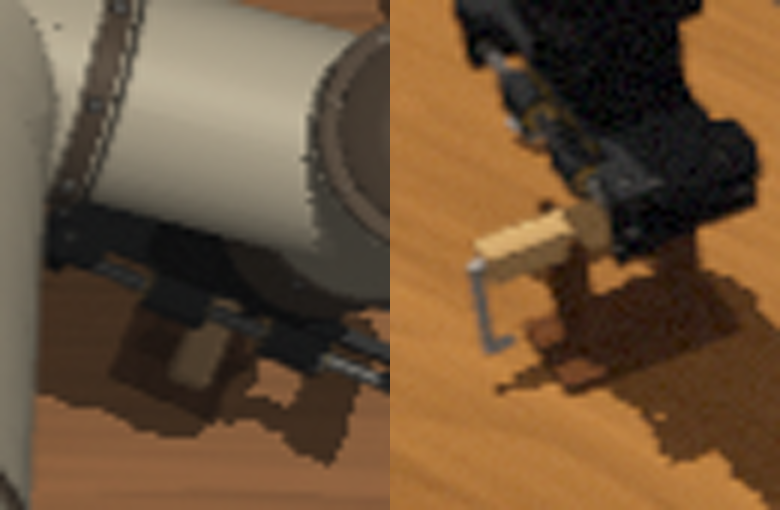

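The hook is gripped at 17 mm. The scene crop puts the bend at (490,348), i.e. about (241.3,192.6) in the full picture. I'll measure the prong offset from there, lift and go above the hole.

Run:
```python
from h import *
np.set_printoptions(precision=4,suppress=True)
p=env.grab_frame("scene")
s=env.read_state();t=s["position"]
def plane(p,u,v,t,yw):
    o,d=ray(p,u,v);c,sn=np.cos(np.radians(yw)),np.sin(np.radians(yw))
    n=np.array([-sn,c,0]);X=o+d*((t-o)@n)/(d@n)
    return (X-t)@[c,sn,0],X[2]-t[2]
print("toe rel TCP",plane(p,241.25,192.6,t,-21.2),"expect .080,-.036")
env.move_straight([t[0],t[1],.2],rate=.15)
H=np.array([.6775,-.0925]);a=np.array([np.cos(np.radians(12)),np.sin(np.radians(12))])
g=H+a*(.0055-.080)
O=[180,0,12]
env.goto([*g,.2],O)
env.move_straight([*g,.130],rate=.12)   # toe axis at z .094
s=env.read_state();print(s["clock"],s["position"],s["tool_rot"],s["opening"],s["force"])
p=env.grab_frame("scene");q=env.grab_frame("top")
X=np.array([*(H+a*.0055),.094]);print("exp toe px",pix(p,X),"hole px",pix(p,[*H,.066]),"top",pix(q,X),pix(q,[*H,.066]))
cv2.imwrite("pics/i_s.png",p["image"]);cv2.imwrite("pics/i_t.png",q["image"])
f=lambda i,x,y,w,h,s:cv2.resize(i[y:y+h,x:x+w],None,fx=s,fy=s,interpolation=cv2.INTER_CUBIC)
cv2.imwrite('pics/c4.png',np.hstack([f(p["image"],245,195,50,70,8),f(q["image"],310,120,50,70,8)]))
```

```text
toe rel TCP (np.float64(0.07650570107009963), np.float64(-0.038365123879774116)) expect .080,-.036
9.7667 [ 0.6052 -0.1086  0.1308] [179.9622  -0.0838  11.967 ] 0.1978302210863217 [ 0.2434 -0.6664 -1.1715]
exp toe px [268.6147 233.0238] hole px [270.5452 238.6127] top [334.9721 146.722 ] [334.969 151.412]
```

View pics/c4.png

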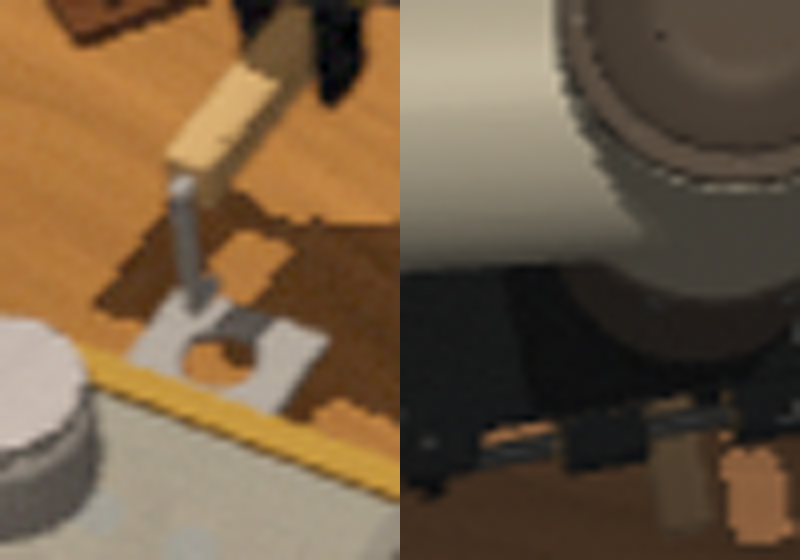

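Crop 4, left half: prong bend at about (199,300), hole centre at about (222,350), tab corners right (328,340) and bottom (275,412). The arm hides the hole in the top view. I'll refine the tab and hole numerically in the unobstructed first pictures.

Run:
```python
from h import *
from scipy.optimize import least_squares
np.set_printoptions(precision=4,suppress=True)
P={n:env.grab_frame(n) for n in("scene","top")}
a=np.radians(12)
out=[]
for n,f,c in(("scene","scene0",(272,239)),("top","top0",(335,152))):
    p=P[n]; im=cv2.imread(f"pics/{f}.png").astype(np.float32)
    x0,y0=c[0]-17,c[1]-15;S=8
    cr=cv2.resize(im[y0:y0+30,x0:x0+34],None,fx=S,fy=S,interpolation=cv2.INTER_CUBIC)
    b=cr[...,0]  # wood has low blue, steel high
    def model(h,prm):
        rot=np.array([[np.cos(a),-np.sin(a)],[np.sin(a),np.cos(a)]])
        r=[h+rot@np.array(v) for v in((.023,.028),(.023,-.028),(-.023,-.028),(-.023,.028))]
        ci=[h+.013*np.array([np.cos(t),np.sin(t)])for t in np.linspace(0,6.28,24)]
        g=lambda L:np.array([(pix(p,[*q,.066])-[x0,y0]+.5)*S-.5 for q in L],np.int32)
        m=np.zeros(b.shape,np.uint8);cv2.fillPoly(m,[g(r)],1);
        ring=cv2.dilate(m,np.ones((33,33)))
        cv2.fillPoly(m,[g(ci)],0)
        return m.astype(bool),(ring>0)&(m==0)
    best=max(((lambda m:b[m[0]].mean()-b[m[1]].mean())(model(np.array([x,y]),0)),x,y) for x in np.arange(.668,.689,.001) for y in np.arange(-.102,-.082,.001))
    print(n,best)
```

```text
scene (np.float32(61.921116), np.float64(0.675), np.float64(-0.08799999999999998))
top (np.float32(84.92805), np.float64(0.676), np.float64(-0.09199999999999998))
```

Run:
```python
from h import *
np.set_printoptions(precision=4,suppress=True)
p=env.grab_frame("scene");s=env.read_state();t=s["position"]
a=np.array([np.cos(np.radians(12)),np.sin(np.radians(12))]);n=np.array([-a[1],a[0]])
e=t[:2]+.08*a
for uv in((269.56,232.06),(269.4,232.4)):
    T=at(p,*uv,t[2]-.036)[:2];print("scene toe",T,"expected",e,"along,across diff",(T-e)@a,(T-e)@n)
for H in((.675,-.088),(.676,-.092)):
    d=np.array(H)-e;print("hole-expected toe",d@a,d@n)
im=p["image"].copy()
# refine: handle front end / prong top in this picture: expected prong top and handle top-front corners
for X in([*e,t[2]-.036],[*e,t[2]+.019+.0],[*(t[:2]+.076*a+.009*n),t[2]+.029],[*(t[:2]+.076*a-.009*n),t[2]+.029]):print(pix(p,X))
```

```text
scene toe [ 0.6794 -0.0911] expected [ 0.6833 -0.0914] along,across diff -0.003762537452882257 0.0011049220356739234
scene toe [ 0.6806 -0.0906] expected [ 0.6833 -0.0914] along,across diff -0.002548004808155013 0.0013233648267030724
hole-expected toe -0.007445861648877338 0.005012431335562422
hole-expected toe -0.007299360811414569 0.0008919292418094364
[268.4714 232.8972]
[266.6136 218.4392]
[270.1696 215.7713]
[263.9723 213.5749]
```

Run:
```python
from h import *
np.set_printoptions(precision=4,suppress=True)
t=env.read_state()["position"]
a=np.array([np.cos(np.radians(12)),np.sin(np.radians(12))]);n=np.array([-a[1],a[0]])
g=t[:2]+.0011*a+.002*n
env.move_straight([*g,.115],rate=.06)
hit=env.move_straight([*g,.086],rate=.025,force_limit=2.0)
s=env.read_state();print(hit,s["clock"],s["position"],s["force"],s["wrist_torque"])
p=env.grab_frame("scene")
cv2.imwrite('pics/c5.png',cv2.resize(p["image"][190:260,235:305],None,fx=8,fy=8,interpolation=cv2.INTER_CUBIC))
```

```text
False 11.725 [ 0.6059 -0.1058  0.0862] [ 0.6811 -0.2678 -0.8292] [-0.0364  0.0059 -0.0018]
```

View pics/c5.png

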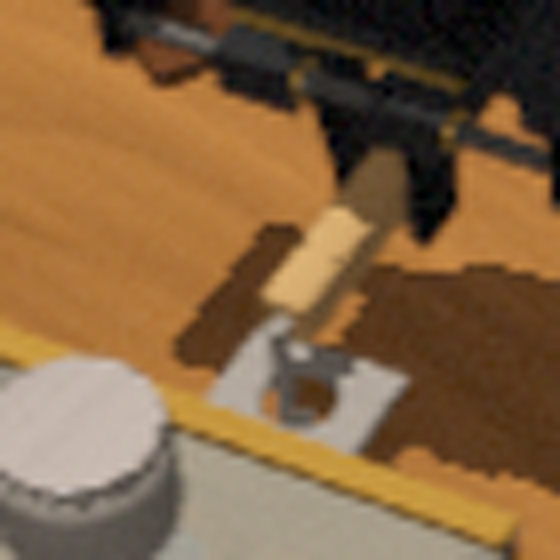

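Crop 5: the prong passes through the hole at (295,385) with no contact force. Now the pull.

Run:
```python
from h import *
np.set_printoptions(precision=4,suppress=True)
a=np.array([np.cos(np.radians(12)),np.sin(np.radians(12)),0])
t0=env.read_state()["position"];f0=env.read_state()["force"]
def st(m):
    s=env.read_state();print(m,round(s["clock"],2),"d",(t0-s["position"])@a,"z",s["position"][2],"pull",(s["force"]-f0)@a,s["force"]-f0,s["opening"]);return (s["force"]-f0)@a
print(env.move_straight(t0-.06*a,rate=.03,force_limit=6));st("a")
print(env.move_straight(t0-.098*a,rate=.03,force_limit=5));st("b")
print(env.move_straight(t0-.165*a,rate=.01,force_limit=6.0));st("c")
env.dwell(.3);st("d")
```

```text
False
a 13.92 d 0.060001829238577914 z 0.08620955597887797 pull 1.9462119952087307 [ 1.8423  0.6936 -0.9755] 0.19540860993577427
False
b 15.33 d 0.09819220949634468 z 0.08618469836160675 pull 0.7333760917952379 [ 0.5186  1.0873 -1.5839] 0.20205683869768312
True
c 18.19 d 0.11817580173797812 z 0.08638560788279143 pull 3.4438110735476553 [ 3.3325  0.8856 -0.0514] 0.20038689432713755
d 18.49 d 0.11834349415486978 z 0.08588265527478041 pull 3.227308867105807 [3.1161 0.8625 0.7778] 0.19884949598088003
```

Run:
```python
from h import *
a=np.array([np.cos(np.radians(12)),np.sin(np.radians(12)),0])
t=env.read_state()["position"];t0=np.array([.6059,-.1058,.0862]);f0=np.array([.6811,-.2678,-.8292])
def pull():
    v=[]
    for _ in range(5): env.dwell(.04); v.append((env.read_state()["force"]-f0)@a)
    return np.mean(v),np.std(v)
print(pull())
c=t0-.1183*a
for k in range(14):
    c=c-.0007*a; env.move_straight(c,rate=.006); m,sd=pull()
    s=env.read_state();print(round(s["clock"],2),round((t0-s["position"])@a,4),round(m,2),round(sd,2),round(s["position"][2],4))
    if m>8.3: break
```

```text
(np.float64(1.3392089452945215), np.float64(0.3736172584315523))
19.16 0.1188 2.95 0.47 0.0862
19.63 0.1193 4.34 0.62 0.0863
20.11 0.1196 5.07 0.27 0.0863
20.58 0.1199 5.27 0.57 0.0864
21.06 0.1202 6.91 0.32 0.0864
21.53 0.1205 7.25 0.52 0.0864
22.01 0.1208 7.9 0.33 0.0865
22.48 0.1211 9.06 0.56 0.0865
```

Run:
```python
from h import *
a=np.array([np.cos(np.radians(12)),np.sin(np.radians(12)),0])
t0=np.array([.6059,-.1058,.0862]);f0=np.array([.6811,-.2678,-.8292])
for _ in range(6): env.dwell(.2); print(round((env.read_state()["force"]-f0)@a,2),end=" ")
env.move_straight(t0-.112*a,rate=.02)
env.move_straight(t0-.1045*a,rate=.03,force_limit=4)
s=env.read_state();print(s["clock"],(t0-s["position"])@a,s["position"],s["force"]-f0)
p=env.grab_frame("scene")
u,v=pix(p,[*(t0-.1045*a+.08*a)[:2],.06]).astype(int);print(u,v)
cv2.imwrite('pics/c6.png',cv2.resize(p["image"][v-45:v+30,u-35:u+40],None,fx=8,fy=8,interpolation=cv2.INTER_CUBIC))
```

```text
8.74 8.29 8.61 8.49 8.84 8.1 24.825 0.10434869025156171 [ 0.50381876 -0.12743502  0.08613873] [-0.47988937 -0.18312309 -0.2075356 ]
288 216
```

View pics/c6.png

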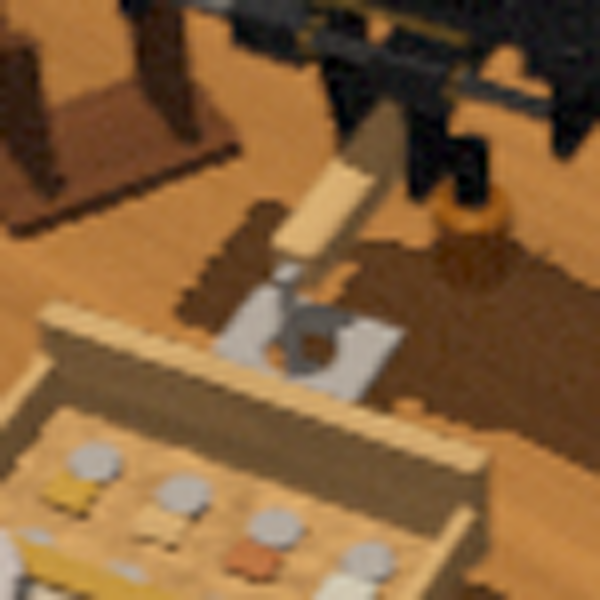

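Crop 6: the tray is out and the prong at (296,368) sits in the hole just as it did on entry. Lift out, with a force guard.

```bash
cat > pl.py <<'E'
from h import *
np.set_printoptions(precision=4,suppress=True)
E
python3 - <<'E'
from pl import *
t=env.read_state()["position"]
hit=env.move_straight([t[0],t[1],.14],rate=.05,force_limit=2.5)
s=env.read_state();print(hit,s["clock"],s["position"],s["force"])
if not hit:
    env.move_straight([t[0],t[1],.2],rate=.15)
    x,y=.499,-.2845
    env.goto([x,y,.2],[180,0,-21.2])
    env.move_straight([x,y,.125],rate=.12)
    s=env.read_state();print(s["clock"],s["position"],s["tool_rot"],s["opening"],s["force"])
p=env.grab_frame("scene")
cv2.imwrite('pics/c7.png',cv2.resize(p["image"][130:250,215:335],None,fx=5,fy=5,interpolation=cv2.INTER_CUBIC))
E
```

```text
False 26.1 [ 0.5034 -0.1275  0.1396] [-0.2316  0.1949 -0.5576]
28.1 [ 0.4998 -0.2843  0.1258] [179.9886  -0.0905 -21.1328] 0.19799731523449984 [-0.0291  0.1699 -0.3386]
```

View pics/c7.png

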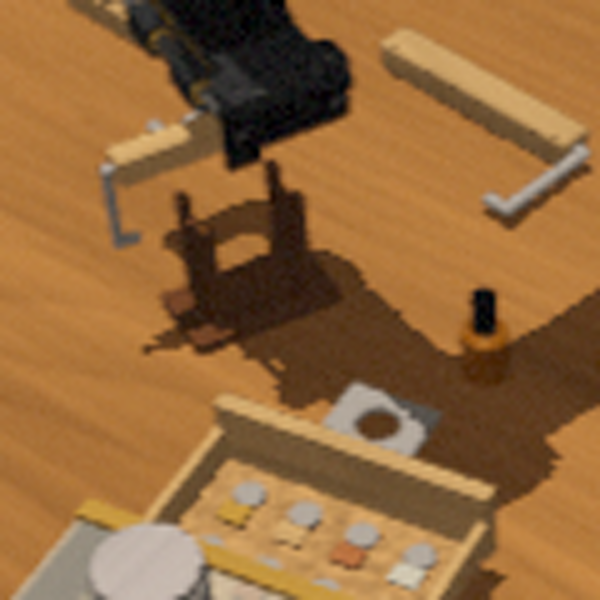

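Crop 7: the hook hangs level above the rest, bend at (120,240), and the tray is free with its hole at (380,425). Lower it into the slots.

Run:
```python
from pl import *
x,y=.499,-.2845
print(env.move_straight([x,y,.085],rate=.06,force_limit=4), env.read_state()["position"])
hit=env.move_straight([x,y,.0625],rate=.015,force_limit=4)
s=env.read_state();print(hit,s["clock"],s["position"],s["force"],s["wrist_torque"])
p=env.grab_frame("scene")
cv2.imwrite('pics/c8.png',cv2.resize(p["image"][130:230,215:315],None,fx=6,fy=6,interpolation=cv2.INTER_CUBIC))
```

```text
False [ 0.4993 -0.2846  0.0851]
True 30.0917 [ 0.499  -0.2845  0.0665] [-0.4529  0.82    4.0408] [ 0.1091  0.0431 -0.0443]
```

Run:
```python
from pl import *
x,y=.499,-.2845
env.gripper_to(.21,grasp_force=5); env.gripper_to(.6)
env.move_straight([x,y,.2],rate=.1)
env.goto([.35,.15,.3],[180,0,0])
p=env.grab_frame("scene");q=env.grab_frame("top")
f=lambda i,x,y,w,h,s:cv2.resize(i[y:y+h,x:x+w],None,fx=s,fy=s,interpolation=cv2.INTER_CUBIC)
cv2.imwrite('pics/c9.png',np.hstack([f(p["image"],215,145,100,150,4),f(q["image"],320,95,100,150,4)]))
print(env.read_state()["clock"])
```

```text
34.5333
```

View pics/c9.png

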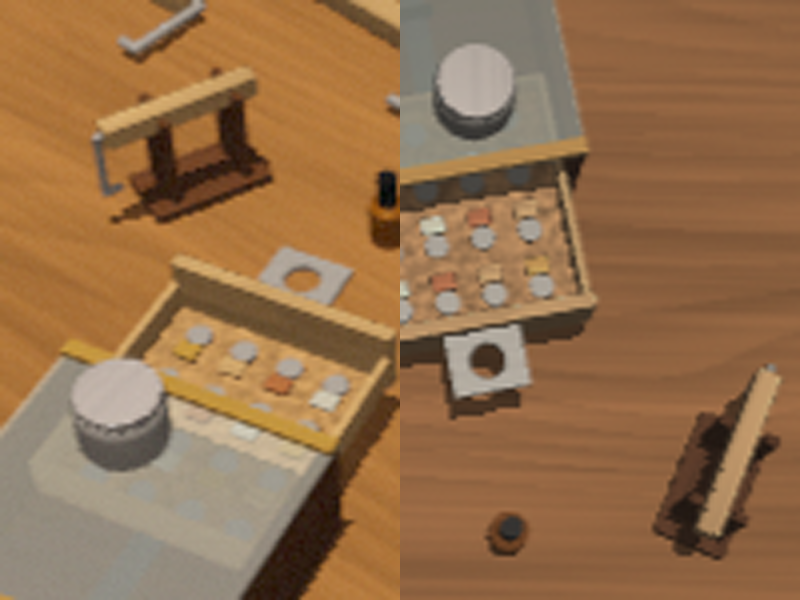

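The hook lies level in both slots of the rest. The tray is out with its hole at (487,360) in the top half of the crop, and the tin and the small bottle have not moved.

```bash
python3 -c "
from workcell import env
print(env.close_job())"
```

```text
the job is handed in; nothing more can be done
None
```

The job is handed in: I drew the tray out with the hook, held it about 1.5 s at roughly 8–9 N against its cushioned stop, unhooked it and left it out, then put the hook back level in its rest; 34.5 s on the robot's clock at the last check.

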